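# Move the keeper finger over the round copper plate

### The job

On the inking jig a sliding keeper finger stops a copper plate from lifting with the ink roller. Pick the finger up by its black knob out of the end notch where it is parked, slide it along the bar, and drop it fully home in the notch behind the round plate, so that its toe stands over that plate. Let go of the knob, and leave the round plate where it lies.

Things in the scene. Friction and masses are not known exactly. Their poses are not given: they have to be found in the camera images.
- knob (a point): Grip point on the axis of the finger's upright black knob (26 mm diameter, 40 mm tall), 18 mm below its top, 102 mm above the table when home. Below it a 14 mm stem, 28 mm long, meets the finger: a level dark steel arm 12 mm wide and tall, lying in the bar's notch. Axes: z up; y along the bar, parked in the +y end notch, others towards -y; -x along the arm to the toe.
- toe (a point): Underside of the finger's toe, a 14 mm black rubber stub at the arm's robot-side end, 85 mm from the knob's axis along -x and 78.5 mm below the knob point; same axes. When home it hovers 1.5 mm above a plate. Behind the knob (+x, 38 mm) a carriage with a guide pin travels along; its top stays 88 mm above the table.
- round_plate: Loose round copper plate, 62 mm diameter, 4 mm thick, flat on the 18 mm jig board; origin at the centre of its underside. It lies under the toe's path before one of the three free notches (78, 156 or 234 mm from the parking notch along the bar), in line with it to 2 mm. A square plate (56 mm) and an oblong one (112 by 44 mm) lie at the other two.
- finger_lift (a joint): Height of the finger above home, m: 0 fully down, 0.018 resting on the bar between notches (lift more to travel), 0.035 upper stop. It moves only up and down and along the bar: about 2 N to raise, 1 N to slide; let go, it sinks by its weight. Notches are 24 mm wide and 20 mm deep with 6 mm bevelled mouths; the bar's top is 58 mm above the table.
Things that resemble listed ones, but are neither listed nor needed, are in the scene too. What is shaped like the round_plate but pink or white is not meant.

How it is judged:
By the outcome, as a careful person would: the job done as asked, in the order asked, and still so for the second after the job is handed in, with the robot touching nothing.
It also fails if it takes over 35 s, if anything falls off the work surface, if the arm or the gripper's body presses on something with over 40 N, if the wrist force passes 120 N, or if a joint passes its speed limit or range.

### The arm

A 6-joint arm with a two-finger parallel gripper is mounted at the origin on the work surface. World frame = base frame: x ahead of the robot, y to its left, z up, the work surface at z = 0. Lengths are in m, angles in degrees, forces in N, time in s.
With the tool pointing down it reaches from about 0.3 to 0.75 m from the base axis. Payload 8.5 kg.
Tool frame: the origin (TCP) lies at the very end of the fingers, on their centre line; the grasp point (between the pads) lies 19 mm behind it; x points along the fingers, y is the direction in which the jaws open and shut, and the axes are right-handed (so a half turn about x gives the same grasp; the last joint's range is limited). The gripper opens to 85 mm and grips with 20 to 120 N. Pads are 22 mm wide; open, the fingers measure 114 mm over their backs; the gripper's body (76 mm by 85 mm) begins 54 mm behind the grasp point. The pads swing forward as they close: fully open they stand 13 mm farther back than shut.
Start: joints at [-88.539, 21.807, 74.336, -0, 83.858, -12.336], TCP at [0.131, -0.534, 0.231] pointing down, gripper open.
Joint ranges: [-178.18, 178.18], [-50.72, 133.34], [12.68, 142.11], [-81.47, 261.47], [9.98, 163.14], [-165.26, 165.26]. Speed limits (degrees/s): [136.94, 136.94, 180, 180, 180, 180].

### API

Orientations are given as a 3x3 rotation matrix whose columns are the frame's x, y, z axes.
In Python, from rig import sensors, cams, env gives the robot as it stands.
- The arm moves only by the shell command python3 -m crank 'ROWS' [FORCE]. ROWS is a JSON object of lists of equal length, an entry for each row: "hand": the closure in counts, from 0 (fully open) to 255 (shut); "translation": the shift along the tool's x, y, z in m, a list of three; "dr": the turn, a rotation vector about the tool's x, y, z in rad, a list of three. A call has 1 to 5 rows; each row is the pose to reach, as a shift and turn from the pose commanded when the call began, along the tool's axes at that moment; what a row does not reach only later rows make up. A row lasts 1/10 s, in which the tool goes at most 50 mm and 8.59 degrees, less where a joint would pass 70% of its speed; a pose out of reach is approached as far as the arm can. A call with a gripper value outside its range is refused whole. The fingers move at their own pace and stop on an object; FORCE is the grip in N (left out, the last holds). Time passes only in rows, so rows that repeat a pose let the fingers close. It gives the time, the measured TCP pose, the force and the opening at its end, in the units of the state.
- sensors.observe(): the state, without advancing time (a new reading comes with each control period).
- cams.get_image(name): name is "side" or "top"; returns (picture, depth): 420x560x3 uint8, blue, green, red; 420x560 float32, m along the optical axis (not along the pixel's ray), 0 where there is no reading.
- cams.calibration(name): a dict with "vertical_fov" (degrees; the focal length in pixels is half the picture's height over the tangent of half this angle, whatever the lens; pixels are square), "cx", "cy" (the principal point, pixels), "distortion" ([k1, k2, p1, p2, k3] as OpenCV has them; the pictures are not rectified), "extrinsics" (4x4, takes a point from camera to world coordinates). Camera axes: x right, y down, z forward; pixel columns grow to the right and rows downward; lengths in m; the calibration is good to about 2 mm. A picture is of the moment at which its call begins. calibration takes no time and is no camera call.
- env.close_job(): hands the job in, once; it reports no verdict.
The state is a dict: "time_s": time; "q": joint angles; "qvel": joint speeds; "joint_efforts": joint torques, N m; "position": TCP position; "tool_rot": TCP orientation; "ft_force": force on the tool from outside, world axes, zero at the start; "wrist_torque": the same for the moment, N m; "grip_width": finger opening in m.
Only numpy, scipy, OpenCV 4.12 (cv2) and the standard library are available. Lean on these libraries where they do the work, as an engineer would, in place of code of your own. Each camera call takes 0.05 s, during which the arm holds its last target. There are 200 camera calls.

## Working session

There is one attempt and no reset: what is moved stays moved. The work goes in short steps, Python scripts to look and compute and a shell command to move; the robot and the scene stay as the last step left them, time stands still between calls to the robot, and variables do not carry over. Pictures are saved under pics/ and viewed, about 8 in all and at most 12, crops included, and the job is handed in when it is done.

```bash
mkdir -p pics; cat > h.py <<'E'
import numpy as np, cv2
from rig import sensors, cams, env
def K(n):
    c=cams.calibration(n); f=210/np.tan(np.radians(c["vertical_fov"]/2))
    return np.array([[f,0,c["cx"]],[0,f,c["cy"]],[0,0,1.]]),np.array(c["distortion"],float),np.array(c["extrinsics"])
def plane(n,uv,z):
    k,d,T=K(n); p=cv2.undistortPoints(np.array(uv,float).reshape(-1,1,2),k,d).reshape(-1,2)
    r=np.c_[p,np.ones(len(p))]@T[:3,:3].T; o=T[:3,3]
    return o+r*((z-o[2])/r[:,2])[:,None]
def proj(n,P):
    k,d,T=K(n); Ti=np.linalg.inv(T)
    return cv2.projectPoints(np.array(P,float).reshape(-1,1,3),cv2.Rodrigues(Ti[:3,:3])[0],Ti[:3,3],k,d)[0].reshape(-1,2)
E
python3 - <<'E'
from h import *
for n in("side","top"):
    p,d=cams.get_image(n); cv2.imwrite(f"pics/{n}0.png",p); np.save(f"{n}0.npy",d); print(n,K(n)[2][:3,3])
s=sensors.observe(); print(s["position"],np.round(s["tool_rot"],3),s["time_s"],s["grip_width"])
E
```

```text
side [ 0.43011284 -0.5657344   0.43602412]
top [ 0.34609059 -0.02674126  0.78522644]
[ 0.13115422 -0.53386385  0.23076012] [[-0.     0.239 -0.971]
 [ 0.001 -0.971 -0.239]
 [-1.    -0.001 -0.   ]] 0.1 0.08551624991944191
```

View pics/top0.png

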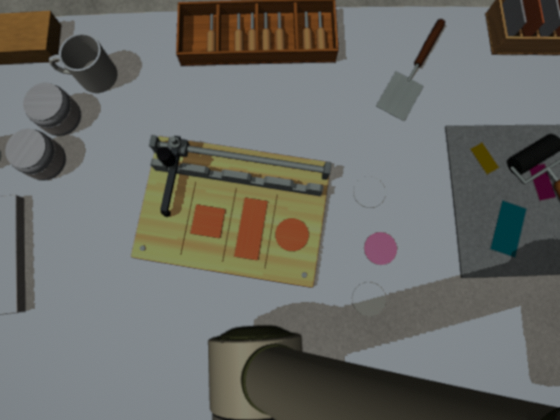

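View pics/side0.png

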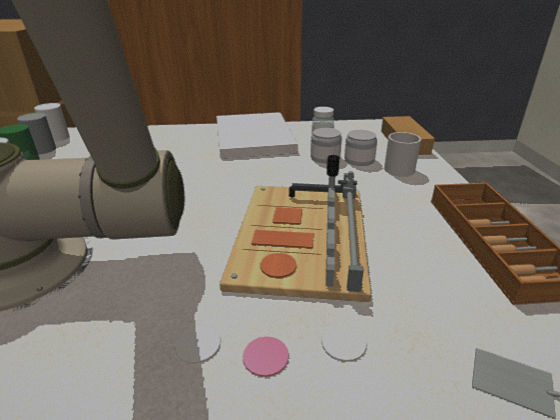

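The top view shows the jig with the knob at about (167,155), the toe at about (166,212) and the round copper plate at about (292,235), the farthest notch. In the side view the knob is at about (333,166) and the round plate at about (278,265).

```bash
python3 - <<'E'
from h import *
for n in("top","side"):
    p=cv2.imread(f"pics/{n}0.png"); h=cv2.cvtColor(p,cv2.COLOR_BGR2HSV)
    m=((h[...,0]<10)&(h[...,1]>150)&(h[...,2]>90)).astype(np.uint8)
    x0,y0,x1,y1=(130,180,330,285) if n=="top" else (230,190,330,290)
    mm=np.zeros_like(m); mm[y0:y1,x0:x1]=m[y0:y1,x0:x1]
    for c in cv2.findContours(mm,cv2.RETR_EXTERNAL,cv2.CHAIN_APPROX_NONE)[0]:
        if cv2.contourArea(c)<100: continue
        P=plane(n,c.reshape(-1,2),.022)[:,:2].astype(np.float32)
        r=cv2.minAreaRect(P*1000); print(n,c.mean((0,1)),np.round(r[0],1),np.round(r[1],1),round(r[2],1), cv2.contourArea(P*1000)/(r[1][0]*r[1][1]))
p=cv2.imread("pics/top0.png")[125:225,140:340]; s=cv2.imread("pics/side0.png")[145:295,270:390]
p=cv2.resize(p,None,fx=4,fy=4,interpolation=2);p=cv2.convertScaleAbs(p,alpha=1.8);cv2.imwrite("pics/c1.png",p)
s=cv2.resize(s,None,fx=4,fy=4,interpolation=2);cv2.imwrite("pics/c2.png",s)
E
```

```text
top [291.6547619  226.45238095] [473.7 -60.4] [51.6 20.8] 82.2 0.44015094300203295
top [209.72058824 225.16911765] [478.7  93.7] [43.9 35.9] 82.8 0.43729352611533573
top [251.38351254 226.98566308] [470.2  16. ] [ 38.  102.9] 78.3 0.5746203698668012
side [277.46601942 265.49514563] [455.9 -62.3] [57.2 57.1] 85.3 0.7396714437671943
side [279.82417582 237.92307692] [468.6  12.1] [ 44.6 107.9] 79.2 0.7824732137585526
side [289.19387755 214.91836735] [484.7  91.9] [55.1 51.5] 78.8 0.764232044896422
```

View pics/c1.png

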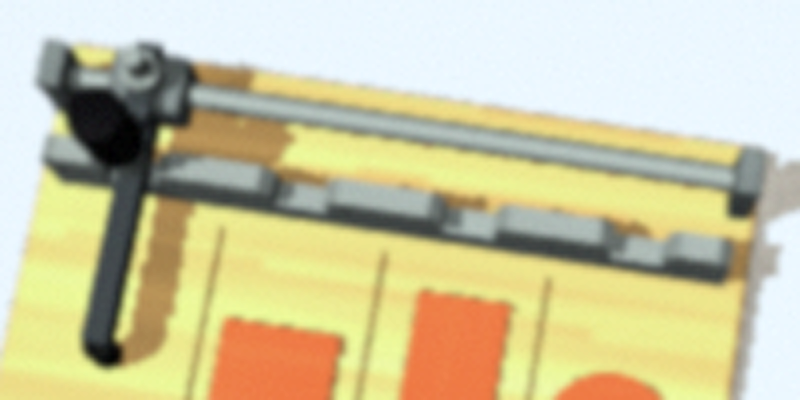

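View pics/c2.png

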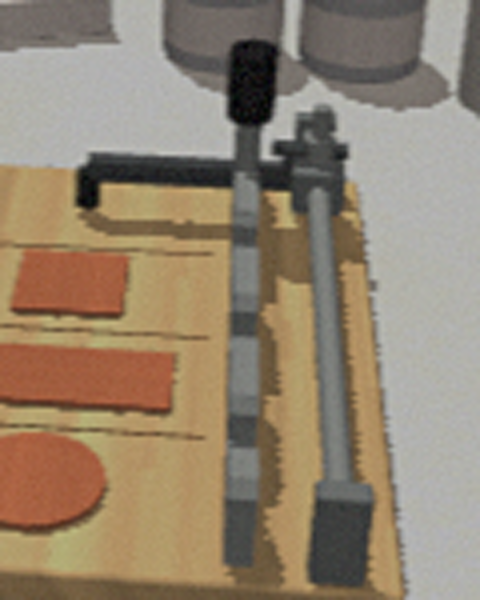

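Crop 1 shows the free notches' floors at crop (300,197), (468,222), (637,249), and the knob's top near (95,108). Crop 2 shows the knob upright from (252,50) to (250,118), with all three notches empty.

```bash
python3 - <<'E'
from h import *
n=plane("top",np.array([[300,197],[468,222],[637,249]])/4+[140,125],.038); print("notches",n)
d=n[2]-n[0]; print(np.linalg.norm(d)); d/=np.linalg.norm(d); ang=np.degrees(np.arctan2(-d[0],d[1]));print("dir",d,ang)
for c in [(95,105),(100,112)]: print("top knob z.12",plane("top",np.array([c])/4+[140,125],.12))
print("knob mid top z.10",plane("top",np.array([[105,125]])/4+[140,125],.100))
print("knob mid side", plane("side",np.array([[252,84]])/4+[270,145],.100))
print("toe top", plane("top",np.array([[103,350]])/4+[140,125],.03))
print("carriage screw", plane("top",np.array([[140,67]])/4+[140,125],.095))
D=np.load("top0.npy");p=cv2.imread("pics/top0.png")
Ks,ds,T=K("top")
h=np.indices((420,560)); v,u=h[0][145:172,150:185].ravel(),h[1][145:172,150:185].ravel()
z=D[145:172,150:185].ravel(); dark=(p[145:172,150:185].max(2).ravel()<25)
q=cv2.undistortPoints(np.c_[u,v].astype(float).reshape(-1,1,2),Ks,ds).reshape(-1,2)
P=np.c_[q*z[:,None],z]@T[:3,:3].T+T[:3,3]; P=P[(z>0)&dark&(P[:,2]>.113)]
print(len(P),P.mean(0),P.min(0),P.max(0))
E
```

```text
notches [[ 0.57022126  0.07995104  0.038     ]
 [ 0.55633396  0.0026594   0.038     ]
 [ 0.54167591 -0.07441449  0.038     ]]
0.1569826543699016
dir [-0.18183764 -0.98332857  0.        ] 169.52318466077907
top knob z.12 [[0.58777719 0.15418042 0.12      ]]
top knob z.12 [[0.5846459  0.15198448 0.12      ]]
knob mid top z.10 [[0.58589939 0.1550202  0.1       ]]
knob mid side [[0.58336326 0.14908232 0.1       ]]
toe top [[0.50207223 0.17147701 0.03      ]]
carriage screw [[0.61367122 0.14183387 0.095     ]]
157 [0.58393084 0.15432464 0.11913591] [0.57303233 0.14285874 0.11319338] [0.59459184 0.16739514 0.12206996]
```

```bash
cat >> h.py <<'E'
U=np.array([-.182,-.983,0]); U/=np.linalg.norm(U)
def go(P,turn=True):
    s=sensors.observe(); R=np.array(s["tool_rot"]); 
    print("t",s["time_s"],"pos",np.round(s["position"],4),"F",np.round(s["ft_force"],1),"w",round(s["grip_width"],4),"q6",np.round(s["q"],1)[[0,5]])
    print("shift",np.round(R.T@(np.array(P)-s["position"]),4))
    x=np.array([0,0,-1.]);Rd=np.c_[x,U,np.cross(x,U)]
    print("dr",np.round(cv2.Rodrigues(R.T@Rd)[0].ravel(),4))
E
python3 -m crank '{"hand":[0,0,0,0,0],"translation":[[0.03,-0.559,-0.604],[0.03,-0.559,-0.604],[0.03,-0.559,-0.604],[0.03,-0.559,-0.604],[0.03,-0.559,-0.604]],"dr":[[0.424,0,0],[0.424,0,0],[0.424,0,0],[0.424,0,0],[0.424,0,0]]}' 40
python3 -c "
from h import *
go([.5845,.1535,.19])"
```

```text
time_s: 0.6
position: [0.2693, -0.3237, 0.222]
tool_rot: [[-0.0, -0.183, -0.983], [0.0, -0.983, 0.183], [-1.0, -0.0, 0.0]]
ft_force: [0.4, -0.6, 0.3]
grip_width: 0.0854
t 0.6 pos [ 0.2693 -0.3237  0.222 ] F [ 0.4 -0.6  0.3] w 0.0854 q6 [-66.4  34.1]
shift [ 0.0321 -0.5268 -0.2225]
dr [-0.001   0.0001  0.0003]
```

```bash

python3 -m crank '{"hand":[0,0,0,0,0],"translation":[[0.03,-0.527,-0.222],[0.03,-0.527,-0.222],[0.03,-0.527,-0.222],[0.03,-0.527,-0.222],[0.03,-0.527,-0.222]],"dr":[[0,0,0],[0,0,0],[0,0,0],[0,0,0],[0,0,0]]}'
python3 -c "
from h import *
go([.5845,.1535,.19])"
```

```text
time_s: 1.1
position: [0.4066, -0.115, 0.209]
tool_rot: [[0.0, -0.182, -0.983], [-0.0, -0.983, 0.182], [-1.0, 0.0, -0.0]]
ft_force: [0.9, -0.8, -0.5]
grip_width: 0.0855
t 1.1 pos [ 0.4066 -0.115   0.209 ] F [ 0.9 -0.8 -0.5] w 0.0855 q6 [-31.9  68.6]
shift [ 0.019  -0.2965 -0.126 ]
dr [-0.0003 -0.     -0.    ]
```

```bash

python3 -m crank '{"hand":[0,0,0,0,0],"translation":[[0.015,-0.285,-0.12],[0.015,-0.285,-0.12],[0.015,-0.285,-0.12],[0.015,-0.285,-0.12],[0.015,-0.285,-0.12]],"dr":[[0,0,0],[0,0,0],[0,0,0],[0,0,0],[0,0,0]]}'
python3 -m crank '{"hand":[0,0,0],"translation":[[0,-0.03,-0.015],[0,-0.03,-0.015],[0,-0.03,-0.015]],"dr":[[0,0,0],[0,0,0],[0,0,0]]}'
python3 - <<'E'
from h import *
go([.5845,.1535,.08])
p,d=cams.get_image("side"); cv2.imwrite("pics/s1.png",cv2.resize(p[40:240,230:430],None,fx=3,fy=3,interpolation=2))
E
```

```text
time_s: 1.6
position: [0.5438, 0.0937, 0.1966]
tool_rot: [[-0.001, -0.182, -0.983], [-0.0, -0.983, 0.182], [-1.0, 0.0, 0.001]]
ft_force: [0.7, -1.4, 0.2]
grip_width: 0.0851
time_s: 1.9
position: [0.5631, 0.1186, 0.1963]
tool_rot: [[-0.001, -0.181, -0.983], [-0.0, -0.983, 0.181], [-1.0, 0.001, 0.001]]
ft_force: [0.1, -0.5, -0.4]
grip_width: 0.0855
t 1.9 pos [0.5631 0.1186 0.1963] F [ 0.1 -0.5 -0.4] w 0.0855 q6 [1.000e-01 1.006e+02]
shift [ 0.1163 -0.0382 -0.0149]
dr [ 0.001   0.0014 -0.0006]
```

View pics/s1.png

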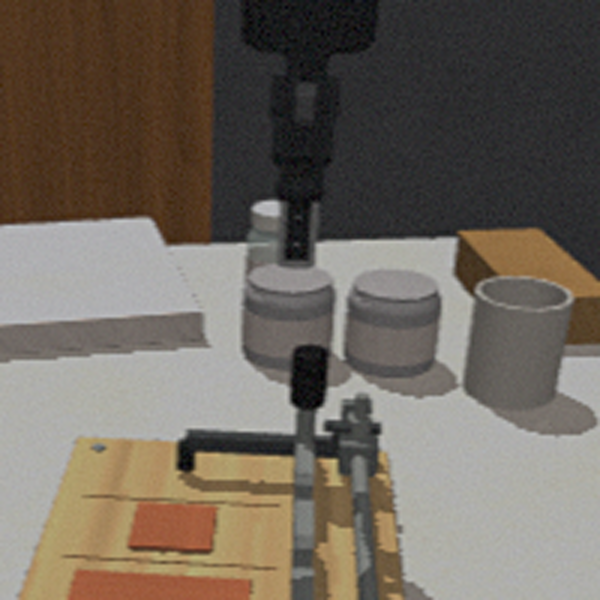

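The side crop shows the open gripper above and short of the knob (knob at crop (309,376)), with nothing in the way.

```bash

python3 -m crank '{"hand":[0,0,0,0,0],"translation":[[0.02,-0.0375,-0.015],[0.06,-0.0375,-0.015],[0.1,-0.0375,-0.015],[0.115,-0.0375,-0.015],[0.115,-0.0375,-0.015]],"dr":[[0.001,0.001,0],[0.001,0.001,0],[0.001,0.001,0],[0.001,0.001,0],[0.001,0.001,0]]}'
python3 - <<'E'
from h import *
go([.584,.152,.08])
p,d=cams.get_image("side"); cv2.imwrite("pics/s2.png",cv2.resize(p[80:230,240:400],None,fx=4,fy=4,interpolation=2))
E
```

```text
time_s: 2.45
position: [0.5834, 0.1511, 0.08]
tool_rot: [[-0.004, -0.185, -0.983], [-0.001, -0.983, 0.185], [-1.0, 0.001, 0.004]]
ft_force: [0.1, -0.1, 0.8]
grip_width: 0.0853
t 2.45 pos [0.5834 0.1511 0.08  ] F [ 0.1 -0.1  0.8] w 0.0853 q6 [  3.3 103.9]
shift [ 0.     -0.001  -0.0004]
dr [-0.0028  0.0038 -0.0013]
```

View pics/s2.png

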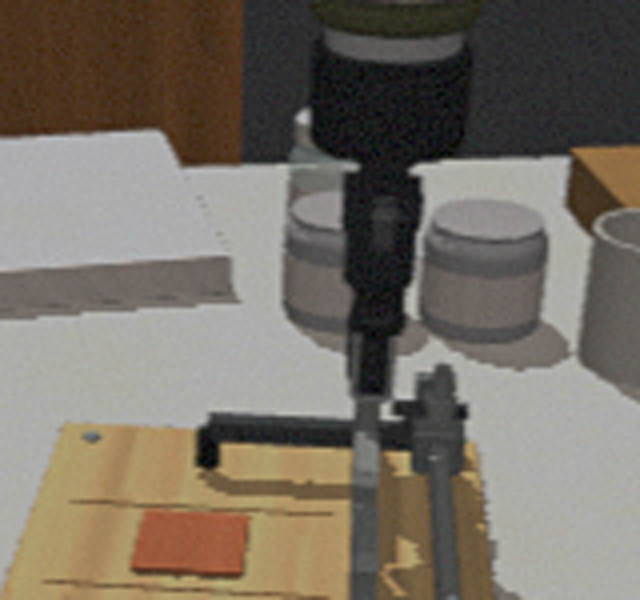

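The finger pads straddle the knob in line with it (crop (370,360)) and clear of the carriage. Closing.

```bash

python3 -m crank '{"hand":[255,255,255,255,255],"translation":[[0,0,0],[0,0,0],[0,0,0],[0,0,0],[0,0,0]],"dr":[[0,0,0],[0,0,0],[0,0,0],[0,0,0],[0,0,0]]}' 40
python3 -m crank '{"hand":[255,255,255,255,255],"translation":[[0,0,0],[0,0,0],[0,0,0],[0,0,0],[0,0,0]],"dr":[[0,0,0],[0,0,0],[0,0,0],[0,0,0],[0,0,0]]}'
```

```text
time_s: 3.0
position: [0.5852, 0.1526, 0.0827]
tool_rot: [[0.002, -0.183, -0.983], [-0.0, -0.983, 0.183], [-1.0, -0.0, -0.002]]
ft_force: [-1.8, -0.0, 3.9]
grip_width: 0.0248
time_s: 3.5
position: [0.5852, 0.1526, 0.0827]
tool_rot: [[0.002, -0.183, -0.983], [-0.0, -0.983, 0.183], [-1.0, -0.0, -0.002]]
ft_force: [-1.6, 0.4, 6.4]
grip_width: 0.0253
```

```bash

python3 -m crank '{"hand":[255,255,255,255,255],"translation":[[-0.007,0,0],[-0.014,0,0],[-0.021,0,0],[-0.025,0,0],[-0.025,0,0]],"dr":[[0,0,0],[0,0,0],[0,0,0],[0,0,0],[0,0,0]]}'
python3 - <<'E'
from h import *
go([.5852,.1526,.1087])
p,d=cams.get_image("side"); cv2.imwrite("pics/s3.png",cv2.resize(p[80:230,240:400],None,fx=4,fy=4,interpolation=2))
E
```

```text
time_s: 4.0
position: [0.585, 0.1525, 0.1077]
tool_rot: [[0.002, -0.183, -0.983], [-0.0, -0.983, 0.183], [-1.0, -0.0, -0.002]]
ft_force: [1.3, -0.3, -1.7]
grip_width: 0.0255
t 4.0 pos [0.585  0.1525 0.1077] F [ 1.3 -0.3 -1.7] w 0.0255 q6 [  3.4 104. ]
shift [-0.001  -0.0001 -0.0001]
dr [-0.0011 -0.0017  0.0001]
```

View pics/s3.png

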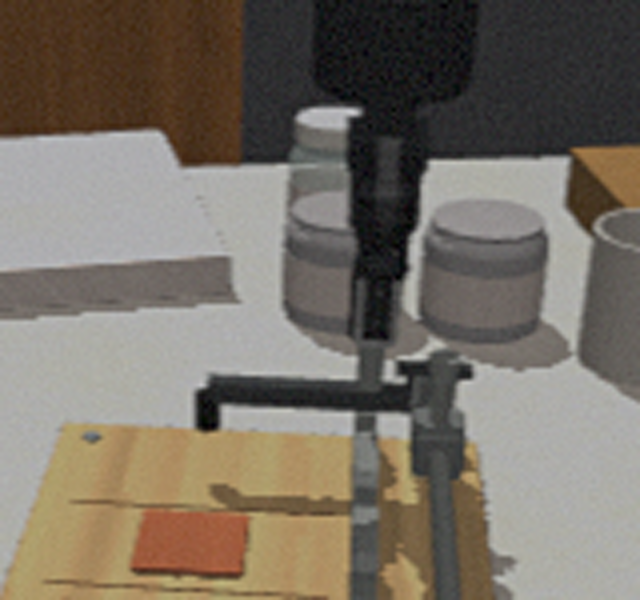

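The arm is lifted clear of the bar (arm at crop (300,390), shadow separated). Now sliding.

```bash

python3 -m crank '{"hand":[255,255,255,255,255],"translation":[[0,0.015,0],[0,0.035,0],[0,0.055,0],[0,0.075,0],[0,0.085,0]],"dr":[[0,0,0],[0,0,0],[0,0,0],[0,0,0],[0,0,0]]}'
python3 -c "
from h import *
go([.585-.182*.234,.1525-.983*.234,.1077])"
```

```text
time_s: 4.55
position: [0.5691, 0.0673, 0.1068]
tool_rot: [[0.001, -0.184, -0.983], [-0.0, -0.983, 0.184], [-1.0, 0.0, -0.001]]
ft_force: [2.4, 0.4, -2.5]
grip_width: 0.0249
t 4.55 pos [0.5691 0.0673 0.1068] F [ 2.4  0.4 -2.5] w 0.0249 q6 [-5.1 95.5]
shift [-0.0009  0.1472 -0.0005]
dr [-0.0025 -0.0007 -0.0001]
```

```bash

python3 -m crank '{"hand":[255,255,255,255,255],"translation":[[0,0.02,0],[0,0.04,0],[0,0.06,0],[0,0.08,0],[0,0.09,0]],"dr":[[0,0,0],[0,0,0],[0,0,0],[0,0,0],[0,0,0]]}'
python3 -m crank '{"hand":[255,255,255,255,255],"translation":[[0,0.02,0],[0,0.04,0],[0,0.056,0],[0,0.056,0],[0,0.056,0]],"dr":[[0,0,0],[0,0,0],[0,0,0],[0,0,0],[0,0,0]]}'
python3 - <<'E'
from h import *
go([.585-.182*.234,.1525-.983*.234,.1077])
p,d=cams.get_image("top"); cv2.imwrite("pics/t1.png",cv2.convertScaleAbs(cv2.resize(p[120:270,190:350],None,fx=4,fy=4,interpolation=2),alpha=1.6))
p,d=cams.get_image("side"); cv2.imwrite("pics/s4.png",cv2.resize(p[160:310,220:400],None,fx=4,fy=4,interpolation=2))
E
```

```text
time_s: 5.05
position: [0.5526, -0.0207, 0.1069]
tool_rot: [[0.001, -0.184, -0.983], [-0.0, -0.983, 0.184], [-1.0, -0.0, -0.001]]
ft_force: [2.6, 0.8, -2.6]
grip_width: 0.0252
time_s: 5.55
position: [0.5426, -0.0745, 0.1069]
tool_rot: [[0.001, -0.184, -0.983], [-0.0, -0.983, 0.184], [-1.0, -0.0, -0.001]]
ft_force: [1.5, -0.9, -2.0]
grip_width: 0.0254
t 5.55 pos [ 0.5426 -0.0745  0.1069] F [ 1.5 -0.9 -2. ] w 0.0254 q6 [-20.2  80.4]
shift [-0.0008  0.003  -0.0004]
dr [-0.0017 -0.0007  0.0001]
```

View pics/s4.png

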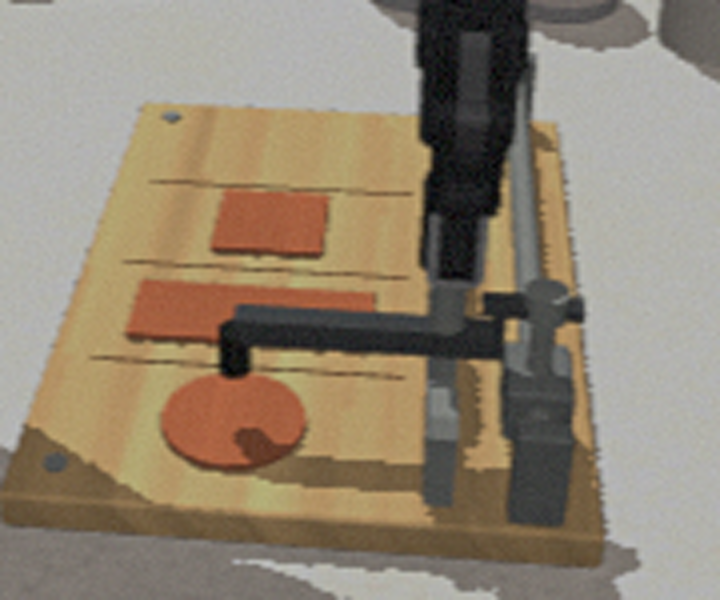

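The side crop shows the finger held over the last notch (at crop (440,400)), toe at (235,360) over the round plate, which is unmoved. Shift 1.5 mm more and lower gently.

```bash

python3 -m crank '{"hand":[255,255,255,255,255],"translation":[[0,0.0015,0],[0.004,0.0015,0],[0.007,0.0015,0],[0.01,0.0015,0],[0.01,0.0015,0]],"dr":[[0,0,0],[0,0,0],[0,0,0],[0,0,0],[0,0,0]]}'
python3 -m crank '{"hand":[255,255,255,255,255],"translation":[[0.002,0,0],[0.004,0,0],[0.006,0,0],[0.008,0,0],[0.008,0,0]],"dr":[[0,0,0],[0,0,0],[0,0,0],[0,0,0],[0,0,0]]}'
python3 -c "
from h import *
go([.5423,-.076,.082])"
```

```text
time_s: 6.15
position: [0.5423, -0.0759, 0.0965]
tool_rot: [[0.001, -0.183, -0.983], [0.0, -0.983, 0.183], [-1.0, -0.0, -0.0]]
ft_force: [1.4, 0.4, -2.6]
grip_width: 0.0252
time_s: 6.65
position: [0.5423, -0.0761, 0.0887]
tool_rot: [[0.001, -0.183, -0.983], [-0.0, -0.983, 0.183], [-1.0, -0.0, -0.001]]
ft_force: [1.1, 0.1, -1.4]
grip_width: 0.025
t 6.65 pos [ 0.5423 -0.0761  0.0887] F [ 1.1  0.1 -1.4] w 0.025 q6 [-20.4  80.2]
shift [ 0.0067 -0.0001  0.0001]
dr [-0.0012 -0.0008  0.    ]
```

```bash

python3 -m crank '{"hand":[255,255,255,255,255],"translation":[[0.002,0,0],[0.004,0,0],[0.0055,0,0],[0.0055,0,0],[0.0055,0,0]],"dr":[[0,0,0],[0,0,0],[0,0,0],[0,0,0],[0,0,0]]}'
python3 -m crank '{"hand":[140,100,60,20,0],"translation":[[0,0,0],[0,0,0],[0,0,0],[0,0,0],[0,0,0]],"dr":[[0,0,0],[0,0,0],[0,0,0],[0,0,0],[0,0,0]]}'
python3 -m crank '{"hand":[0,0,0,0,0],"translation":[[0,0,0],[0,0,0],[0,0,0],[0,0,0],[0,0,0]],"dr":[[0,0,0],[0,0,0],[0,0,0],[0,0,0],[0,0,0]]}'
```

```text
time_s: 7.15
position: [0.5424, -0.0761, 0.0835]
tool_rot: [[0.001, -0.183, -0.983], [-0.0, -0.983, 0.183], [-1.0, 0.0, -0.001]]
ft_force: [0.9, 1.0, -1.5]
grip_width: 0.0253
time_s: 7.65
position: [0.5424, -0.0761, 0.0836]
tool_rot: [[0.001, -0.183, -0.983], [-0.0, -0.983, 0.183], [-1.0, 0.0, -0.001]]
ft_force: [-0.7, 0.2, 0.2]
grip_width: 0.0854
time_s: 8.15
position: [0.5424, -0.076, 0.0835]
tool_rot: [[0.001, -0.183, -0.983], [-0.0, -0.983, 0.183], [-1.0, -0.0, -0.001]]
ft_force: [0.1, -0.3, -0.8]
grip_width: 0.0854
```

Released with no load. Retreat straight up.

```bash

python3 -m crank '{"hand":[0,0,0,0,0],"translation":[[-0.03,0,0],[-0.07,0,0],[-0.11,0,0],[-0.15,0,0],[-0.15,0,0]],"dr":[[0,0,0],[0,0,0],[0,0,0],[0,0,0],[0,0,0]]}'
python3 -m crank '{"hand":[0,0,0,0,0],"translation":[[0,-0.05,0.05],[0,-0.1,0.1],[0,-0.12,0.12],[0,-0.12,0.12],[0,-0.12,0.12]],"dr":[[0,0,0],[0,0,0],[0,0,0],[0,0,0],[0,0,0]]}'
python3 - <<'E'
from h import *
p,d=cams.get_image("side"); cv2.imwrite("pics/s5.png",cv2.resize(p[160:310,220:400],None,fx=4,fy=4,interpolation=2))
h=cv2.cvtColor(p,cv2.COLOR_BGR2HSV); m=((h[...,0]<10)&(h[...,1]>150)&(h[...,2]>90)).astype(np.uint8); m[:190]=0;m[290:]=0;m[:,:230]=0;m[:,330:]=0
for c in cv2.findContours(m,0,1)[0]:
    if cv2.contourArea(c)>100: P=plane("side",c.reshape(-1,2),.022)[:,:2].astype(np.float32)*1000; print(cv2.minAreaRect(P))
p,d=cams.get_image("top"); cv2.imwrite("pics/t2.png",cv2.convertScaleAbs(cv2.resize(p[120:270,190:350],None,fx=4,fy=4,interpolation=2),alpha=1.6))
E
```

```text
time_s: 8.65
position: [0.5439, -0.0766, 0.2389]
tool_rot: [[0.011, -0.183, -0.983], [-0.004, -0.983, 0.183], [-1.0, 0.002, -0.011]]
ft_force: [-0.1, -0.1, -0.1]
grip_width: 0.085
time_s: 9.15
position: [0.4447, 0.0657, 0.2333]
tool_rot: [[0.001, -0.18, -0.984], [0.0, -0.984, 0.18], [-1.0, -0.0, -0.001]]
ft_force: [0.3, 0.4, 0.4]
grip_width: 0.0853
((445.8185119628906, -66.24534606933594), (37.14447784423828, 59.30234909057617), 25.177913665771484)
((469.472412109375, 13.006063461303711), (42.59855651855469, 108.32801818847656), 79.36178588867188)
((484.5065612792969, 92.04435729980469), (54.40208053588867, 51.998558044433594), 77.5712890625)
```

View pics/s5.png

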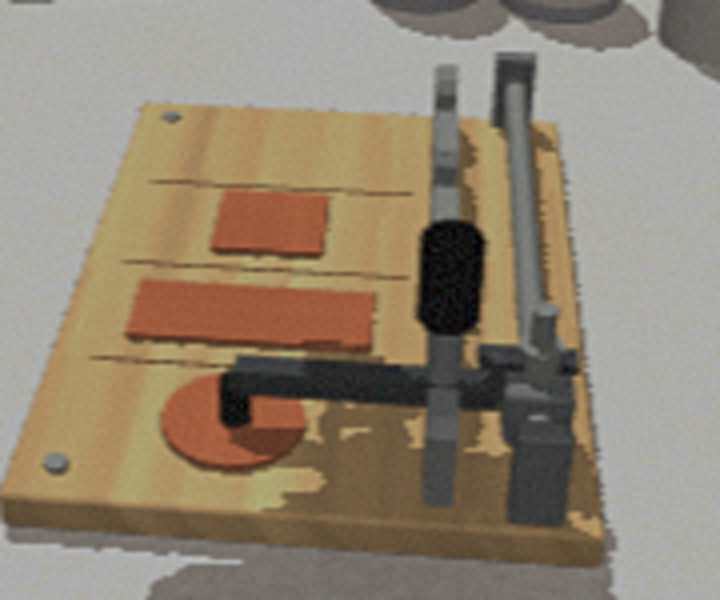

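View pics/t2.png

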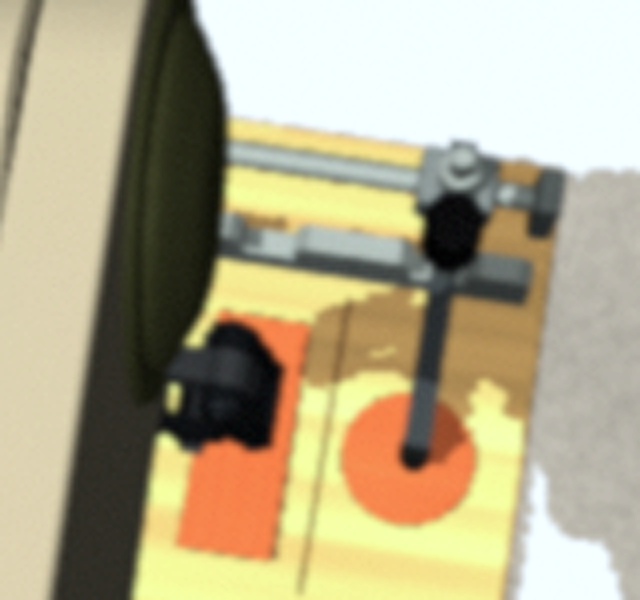

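Both views show the knob free, arm in the last notch, toe at the centre of the round plate (top crop (412,455) vs. plate centre (408,458)). A quick numeric check of the height follows.

```bash
python3 - <<'E'
from h import *
p,_=cams.get_image("side"); t,D=cams.get_image("top")
sub=(p[205:255,318:348].max(2)<30); r,c=np.where(sub); print("side knob rows",205+np.percentile(r,[1,50,99]),"col",318+c.mean())
for l in(0,.004,.008,.018): print(l,proj("side",[[.5424,-.0765,z+l] for z in(.12,.1,.08)]).round(1).tolist())
p0=cv2.imread("pics/side0.png"); r,c=np.where(p0[150:185,322:345].max(2)<30); print("start rows",150+np.percentile(r,[1,50,99]),proj("side",[[.585,.1525,z] for z in(.12,.1,.08)])[:,1].round(1))
Ks,ds,T=K("top"); v,u=np.where(t[160:195,290:320].max(2)<25); v+=160;u+=290; z=D[v,u]
q=cv2.undistortPoints(np.c_[u,v].astype(float).reshape(-1,1,2),Ks,ds).reshape(-1,2)
P=np.c_[q*z[:,None],z]@T[:3,:3].T+T[:3,3]; P=P[z>0]; P=P[P[:,2]>np.percentile(P[:,2],50)]
print("top depth: knob top",np.median(P,0),len(P))
E
```

```text
side knob rows [216. 229. 242.] col 332.2325581395349
0 [[334.4, 217.3], [333.6, 228.2], [332.8, 238.7]]
0.004 [[334.5, 215.1], [333.7, 226.1], [332.9, 236.7]]
0.008 [[334.7, 212.9], [333.9, 223.9], [333.1, 234.6]]
0.018 [[335.1, 207.2], [334.3, 218.4], [333.5, 229.3]]
start rows [156.  165.5 175. ] [156.3 165.3 174. ]
top depth: knob top [ 0.54098302 -0.07748368  0.1197509 ] 105
```

Knob top is 0.120 m by depth, and the side view matches lift 0: it is home. Handing in.

```bash
python3 -c "
from rig import env; print(env.close_job())"
```

```text
the job is handed in; nothing more can be done
None
```

The finger is home in the third notch, 234 mm along from the parking notch, with its toe over the round plate. I gripped it by the knob, lifted it 25 mm, slid it along the bar and lowered it into the notch. Then I let go and backed the arm well clear. The robot's clock read about 9 s at the end.

- **Height:** depth puts the knob's top at 0.120 m, which is where it should be when home. The side view also fits zero lift to within about 1 mm.
- **Placing:** in the top view the toe sits within about 2 mm of the round plate's centre.
- **Forces:** wrist readings stayed under 7 N wherever I read them, at the end of each move.
- **Round plate:** it shows at the same place in the side pictures before and after. The automatic contour check after the move gave a different outline (59 by 37 mm instead of 57 by 57 mm). I put that down to the toe and its shadow covering part of the plate, since the top view shows a full disc around the toe.

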